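Find the full snack tin by its heft

ROBOT

A 7-joint arm with a two-finger parallel gripper is mounted at the origin on the work surface. World frame = base frame: x ahead of the robot, y to its left, z up, the work surface at z = 0. Lengths are in m, angles in rad, forces in N, time in s.
With the tool pointing down it reaches from about 0.4 to 0.85 m from the base axis. Payload 10.4 kg.
Tool frame: the origin (TCP) lies on the centre line of the jaws, within the pads' length; the fingertips stand 11 mm ahead of it and the grasp point (between the pads) lies 8 mm behind it (manip.finger_overhang is the distance from the TCP to the fingertips, in m); z points along the fingers, y is the line along which they close (so a half turn about z gives the same grasp; the last joint's range is limited). The gripper opens to 85 mm and grips with 20 to 120 N. Pads are 22 mm wide; open, the fingers measure 114 mm over their backs; the gripper's body (76 mm by 85 mm) begins 54 mm behind the grasp point. The pads swing forward as they close: fully open they stand 13 mm farther back than shut.
Start: joints at [-1.199, 0.332, -0.065, 1.46, 0.022, 1.35, -0.088], TCP at [0.24, 0.577, 0.208] pointing down, gripper open.
Joint ranges: [-2.6, 2.6], [-0.5, 2.12], [-1.47, 1.34], [0.16, 2.42], [-1.27, 4.41], [0.06, 2.06], [-2.6, 2.6]. Speed limits (rad/s): [2.22, 2.22, 2.79, 2.79, 3.14, 3.14, 3.14].

INTERFACE

Orientations are given as a unit quaternion [x, y, z, w].
In Python, from workcell import manip, imaging, workorder gives the robot as it stands.
- The arm moves only by the tool jog_arm, never from a script. Its argument "deltas" is a list of rows, each an object with "gripper": the opening, from 0 (shut) to 1 (fully open); "offset": the shift along the tool's x, y, z in m, a list of three; "rotation": the turn, a rotation vector about the tool's x, y, z in degrees, a list of three. In form: [{"gripper": gripper, "offset": [tx, ty, tz], "rotation": [ax, ay, az]}, ...]. A call has 1 to 20 rows; each row shifts and turns the commanded pose from where the row before left it, along the tool's axes as they then stand; what a row does not reach is not made up. A row lasts 1/10 s, in which the tool goes at most 50 mm and 8.59 degrees, less where a joint would pass 70% of its speed; a pose out of reach is approached as far as the arm can. A call with a gripper value outside its range is refused whole. The fingers move at their own pace and stop on an object; "newtons" is the grip in N (left out, the last holds). Time passes only in rows, so rows that do not move let the fingers close. It gives the time, the measured TCP pose, the force, the opening and the grip force at its end, in the units of the state.
- manip.get_obs(): the state, without advancing time (a new reading comes with each control period).
- imaging.camera(name): name is "side" or "top"; returns the picture (384x512x3 uint8, blue, green, red); there is no depth.
- imaging.camera_model(name): a dict with "camera_matrix" (3x3 intrinsics, pixels), "world_to_cam" (4x4, takes a point from world to camera coordinates). Camera axes: x right, y up, looking along -z (the intrinsics and any distortion apply to the point x, -y, -z); pixel columns grow to the right and rows downward; lengths in m; the calibration is good to about 2 mm. A picture is of the moment at which its call begins. camera_model takes no time and is no camera call.
- workorder.hand_in(): hands the job in; it is judged then, once.
The state is a dict: "clock": time; "joint_pos": joint angles; "joint_velocities": joint speeds; "tau": joint torques, N m; "position": TCP position; "ee_rot": TCP orientation; "ft_force": force on the tool from outside, world axes, zero at the start; "torque": the same for the moment, N m; "grip_width": opening from 0.0 (shut) to 1.0 (fully open); "grasp_force": force on a finger pad.
Only numpy, scipy, OpenCV 4.12 (cv2) and the standard library are available. Lean on these libraries where they do the work, as an engineer would, in place of code of your own. Each camera call takes 0.05 s, during which the arm holds its last target. There are 200 camera calls.

TASK

I'm packing lunch and one of the three identical closed snack tins on the bench is the full one: pick up each tin in turn, a few centimetres clear of the bench, to feel its weight, and stand the lighter two back upright about where they were. Then finish holding the heaviest one up in the gripper, upright, still and at least 15 cm clear of the bench over the spot where it stood, touching nothing else, so I can take it from you: the program ends while holding, don't put it down. Keep the tins upright throughout and leave everything else on the bench where it is.

Things in the scene. Friction and masses are not known exactly. Their poses are not given: they have to be found in the camera images.
- tin_a: one of three look-alike closed round stainless snack tins, 62 mm diameter, 80 mm tall, straight sided, upright on the bench (top at z = 0); best gripped in its upper half; origin at the centre of its underside, z up its axis. The name says nothing of the weight: places are drawn afresh. None is over 0.55 kg; the heaviest is at least 0.2 kg heavier than each of the others, which may differ
- tin_b: one of three look-alike closed round stainless snack tins, 62 mm diameter, 80 mm tall, straight sided, upright on the bench (top at z = 0); best gripped in its upper half; origin at the centre of its underside, z up its axis. The name says nothing of the weight: places are drawn afresh. None is over 0.55 kg; the heaviest is at least 0.2 kg heavier than each of the others, which may differ
- tin_c: one of three look-alike closed round stainless snack tins, 62 mm diameter, 80 mm tall, straight sided, upright on the bench (top at z = 0); best gripped in its upper half; origin at the centre of its underside, z up its axis. The name says nothing of the weight: places are drawn afresh. None is over 0.55 kg; the heaviest is at least 0.2 kg heavier than each of the others, which may differ
- mug: white mug, 76 mm across, 85 mm tall, handle on its own +y side, loose; origin at the centre of its underside; leave it alone
- tumbler: clear glass tumbler, 70 mm across at the rim, 100 mm tall, loose; origin at the centre of its underside; leave it alone
- jar: small capped glass jar, 52 mm diameter, 85 mm tall, loose; origin at the centre of its underside; leave it alone
- pepper: small wooden-look canister, 48 mm diameter, 75 mm tall, loose; origin at the centre of its underside; leave it alone
- bento: orange bento box with its clip-on lid, 126 x 194 (own y) x 60 mm tall, loose; origin at the centre of its underside; leave it alone
- cutlery_case: flat closed blue plastic cutlery case, 65 x 220 (own y) x 28 mm tall, with a press button catch, loose; origin at the centre of its underside; leave it alone
Things that resemble listed ones, but are neither listed nor needed, are in the scene too. Leave any red look-alike of the tin_a alone. What is shaped like the tin_c but turquoise is not meant.

How it is judged:
By the outcome, as a careful person would: the job done as asked, in the order asked, and still so for the second after the job is handed in, while the arm keeps its last pose, push and grip.
It also fails if it takes over 64 s, if anything falls off the work surface, if the arm or the gripper's body presses on something with over 40 N, if the wrist force passes 120 N, or if a joint passes its speed limit or range.

## Working session

There is one attempt and no reset: what is moved stays moved. The work goes in short steps, Python scripts to look and compute and a tool call to move; the robot and the scene stay as the last step left them, time stands still between calls to the robot, and variables do not carry over. Pictures are saved under pics/ and viewed, at most 10 in all, crops included, and the job is handed in when it is done.

Besides the shell and the picture viewer there is one more tool, called after "Request:" as a command line: name --argument value ..., lists and objects as JSON in quotes. jog_arm: Moves the arm, as the interface text tells. Its arguments: {"type":"object","properties":{"deltas":{"type":"array","items":{"type":"object","properties":{"gripper":{"type":"number"},"offset":{"type":"array","items":{"type":"number"}},"rotation":{"type":"array","items":{"type":"number"}}}}},"newtons":{"type":"number"}},"required":["deltas"]}

```bash
mkdir -p pics
python3 - <<'E'
from workcell import manip, imaging
import cv2, numpy as np
for n in("top","side"):
    cv2.imwrite(f"pics/{n}0.png",imaging.camera(n))
    m=imaging.camera_model(n);print(n,{k:np.round(v,4).tolist() if not isinstance(v,str) else v for k,v in m.items()})
print(manip.get_obs(),manip.finger_overhang)
E
```

```text
top {'camera_matrix': [[396.7031, 0.0, 259.3856], [0.0, 396.7031, 182.9453], [0.0, 0.0, 1.0]], 'world_to_cam': [[0.022, -0.9997, 0.0141, -0.0406], [0.9872, 0.024, 0.158, -0.5859], [-0.1583, 0.0105, 0.9873, -0.9594], [0.0, 0.0, 0.0, 1.0]]}
side {'camera_matrix': [[407.6052, 0.0, 263.5397], [0.0, 407.6052, 196.0902], [0.0, 0.0, 1.0]], 'world_to_cam': [[0.8645, -0.5026, -0.0033, -0.5427], [0.3981, 0.6808, 0.6148, -0.2272], [-0.3068, -0.5328, 0.7886, -1.0741], [0.0, 0.0, 0.0, 1.0]]}
{'clock': 0.1, 'joint_pos': array([-1.19862135,  0.33277509, -0.06468078,  1.46084624,  0.02160069,
        1.3498954 , -0.08848575]), 'joint_velocities': array([ 0.00035219, -0.00272249,  0.00052601, -0.00415532,  0.00072158,
       -0.00119768,  0.00070455]), 'tau': array([ 8.27418644e-04, -6.26743627e+01,  4.89152921e-02, -3.92430925e+01,
        1.63947721e-02,  6.88581727e-03,  1.79624499e-05]), 'position': array([0.24025244, 0.57659076, 0.20692173]), 'ee_rot': array([ 1.96100725e-01,  9.80583565e-01, -6.07840449e-04, -8.96059678e-05]), 'ft_force': array([ 0.82233774,  0.32030205, -0.28961693]), 'torque': array([0.03252756, 0.0137656 , 0.04271274]), 'grasp_force': 0.0, 'grip_width': 0.9968753418983252} 0.011
```

View pics/top0.png

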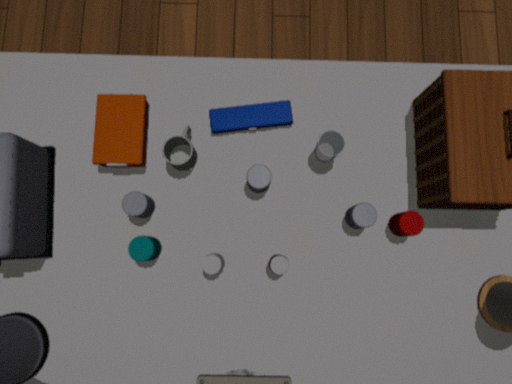

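View pics/side0.png

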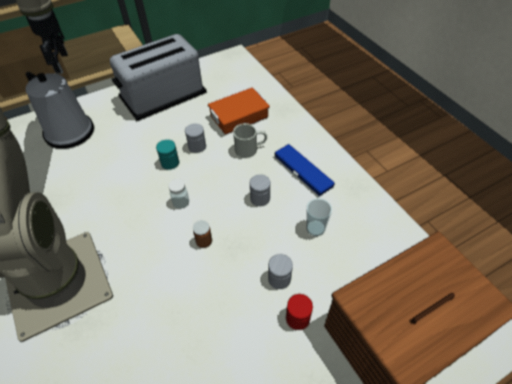

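The top view shows the tins at about (135,204), (259,178) and (362,215), with the red and turquoise look-alikes at (407,223) and (144,248). The side view agrees, with the tins at (195,138), (260,190) and (280,271).

```bash
cat > h.py <<'E'
from workcell import manip, imaging
import cv2, numpy as np
M={n:imaging.camera_model(n) for n in("top","side")}
def proj(n,P):
    m=M[n];P=np.atleast_2d(P);c=P@np.array(m["world_to_cam"])[:3,:3].T+np.array(m["world_to_cam"])[:3,3]
    c=c*[1,-1,-1];u=c@np.array(m["camera_matrix"]).T;return u[:,:2]/u[:,2:]
def unproj(n,u,v,z):
    m=M[n];T=np.array(m["world_to_cam"]);R=T[:3,:3];o=-R.T@T[:3,3]
    d=R.T@(np.linalg.inv(m["camera_matrix"])@[u,v,1]*[1,-1,-1]);return o+d*(z-o[2])/d[2]
t=np.linspace(0,2*np.pi,60)
def ring(x,y,z,r=.031): return np.c_[x+r*np.cos(t),y+r*np.sin(t),0*t+z]
E
python3 - <<'E'
from h import *
im={n:cv2.imread(f"pics/{n}0.png") for n in M}
rows={n:[] for n in M}
for (u,v) in[(134.5,204),(259,177.5),(362,215)]:
    p=unproj("top",u,v,.08);print(np.round(p,4))
    for n in M:
        c=np.round(proj(n,[p[0],p[1],.04])[0]).astype(int)-32
        k=cv2.resize(im[n][c[1]:c[1]+64,c[0]:c[0]+64],None,fx=4,fy=4,interpolation=cv2.INTER_CUBIC)
        for z,col in((.08,(0,0,255)),(0,(0,255,0))):
            q=((proj(n,ring(p[0],p[1],z))-c+.5)*4).astype(int);cv2.polylines(k,[q],True,col,1)
        rows[n].append(k)
cv2.imwrite("pics/fit.png",np.vstack([np.hstack(rows[n]) for n in M]))
for u,v,z in((212,264,.08),(279,264,.08),(144,243,.08),(179,150,.085),(407,223,.08),(325,152,.05)):print(np.round(unproj("top",u,v,z),3))
E
```

```text
[0.5225 0.2744 0.08  ]
[ 0.5949 -0.0254  0.08  ]
[ 0.5086 -0.2777  0.08  ]
[0.384 0.081 0.08 ]
[ 0.388 -0.078  0.08 ]
[0.43  0.245 0.08 ]
[0.658 0.173 0.085]
[ 0.492 -0.387  0.08 ]
[ 0.671 -0.194  0.05 ]
```

View pics/fit.png

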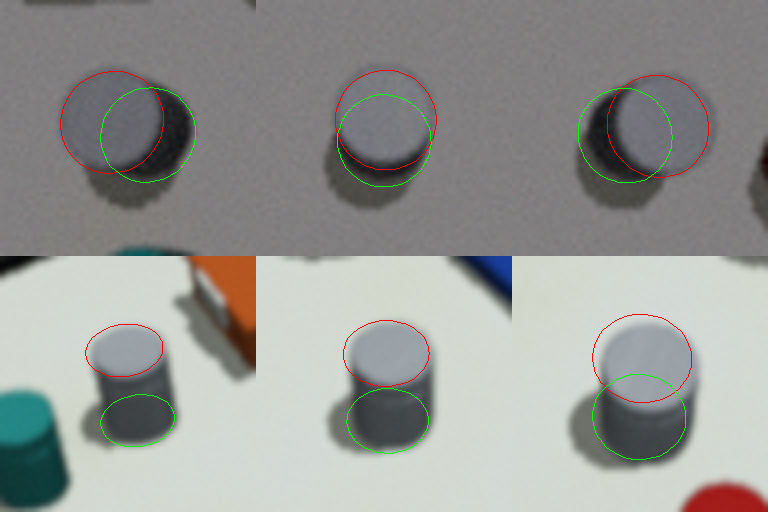

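The lid outlines fit tins 1 and 2 to about a pixel. Tin 3 needs to shift about +1.2 px right and 1 px up, so I'll do a joint fit over both views.

Run:
```python
from h import *
from scipy.optimize import least_squares
P0=[(.5225,.2744),(.5949,-.0254),(.5086,-.2777)]
off={"top":[(.0,0),(-.2,-.5),(1.2,-1)],"side":[(.7,.5),(1.2,-.2),(1.7,1.5)]}
for i,p in enumerate(P0):
    obs={n:proj(n,[*p,.08])[0]+off[n][i] for n in M}
    f=lambda q:np.r_[[proj(n,[*q,.08])[0]-obs[n] for n in M]].ravel()
    s=least_squares(f,p);print(i+1,s.x.round(4),s.fun.round(2),[unproj(n,*obs[n],.08)[:2].round(4) for n in M])
```

```text
1 [0.523  0.2736] [ 0.33 -0.19 -0.47 -0.41] [array([0.5225, 0.2744]), array([0.5235, 0.2711])]
2 [ 0.5971 -0.0255] [ 0.27 -0.37 -0.53 -0.06] [array([ 0.5961, -0.0249]), array([ 0.5983, -0.0265])]
3 [ 0.5107 -0.2819] [ 0.5   0.17 -0.1  -0.6 ] [array([ 0.5111, -0.2807]), array([ 0.5101, -0.2834])]
```

Request:
jog_arm --deltas '[{"offset":[0,0,-0.03],"rotation":[0,0,-7.5],"gripper":1},{"offset":[0,0,-0.03],"rotation":[0,0,-7.5],"gripper":1},{"offset":[0,0,-0.03],"rotation":[0,0,-7.6],"gripper":1},{"offset":[0,0,0],"rotation":[0,0,0],"gripper":1},{"offset":[0,0,0],"rotation":[0,0,0],"gripper":1}]' --newtons 60

```text
clock: 0.6
position: [0.2405, 0.577, 0.2977]
ee_rot: [0.001, 1.0, 0.0, 0.0]
ft_force: [0.2, 1.0, 0.2]
grip_width: 1.004
grasp_force: 0.0
```

Request:
jog_arm --deltas '[{"offset":[-0.0283,-0.0303,0],"gripper":1},{"offset":[-0.0283,-0.0303,0],"gripper":1},{"offset":[-0.0283,-0.0303,0],"gripper":1},{"offset":[-0.0283,-0.0303,0],"gripper":1},{"offset":[-0.0283,-0.0303,0],"gripper":1},{"offset":[-0.0283,-0.0303,0],"gripper":1},{"offset":[-0.0283,-0.0303,0],"gripper":1},{"offset":[-0.0283,-0.0303,0],"gripper":1},{"offset":[-0.0283,-0.0303,0],"gripper":1},{"offset":[-0.0283,-0.0303,0],"gripper":1},{"offset":[0,0,0.04],"gripper":1},{"offset":[0,0,0.04],"gripper":1},{"offset":[0,0,0.04],"gripper":1},{"offset":[0,0,0.03],"gripper":1},{"offset":[0,0,0],"gripper":1},{"offset":[0,0,0],"gripper":1},{"offset":[0,0,0],"gripper":1},{"offset":[0,0,0],"gripper":1}]'

```text
schema error: expected keys gripper, offset, rotation
```

Run:
```python
from h import *
i=[cv2.resize(imaging.camera("top")[150:270,80:210],None,fx=3,fy=3),cv2.resize(imaging.camera("side")[70:190,130:260],None,fx=3,fy=3)]
cv2.imwrite("pics/pre1.png",np.hstack(i));o=manip.get_obs();print(o["position"],o["ee_rot"],o["ft_force"])
```

```text
[0.24024867 0.57648497 0.29625973] [ 7.55195145e-04  9.99999237e-01 -9.23132788e-04 -3.20635485e-04] [ 0.71653613 -0.9263642  -0.09163406]
```

View pics/pre1.png

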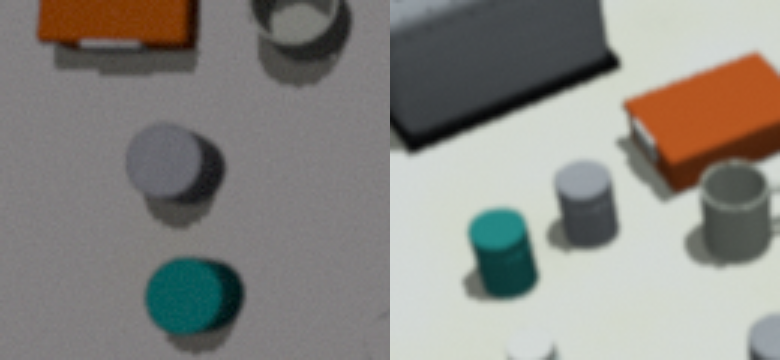

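The move was refused because each row needs a rotation key. The picture shows the untouched tin 1 (lid at crop 165,160), with nothing close to it on the ±y sides. I'll resend with rotations.

Request:
jog_arm --deltas '[{"offset":[-0.0283,-0.0303,0],"rotation":[0,0,0],"gripper":1},{"offset":[-0.0283,-0.0303,0],"rotation":[0,0,0],"gripper":1},{"offset":[-0.0283,-0.0303,0],"rotation":[0,0,0],"gripper":1},{"offset":[-0.0283,-0.0303,0],"rotation":[0,0,0],"gripper":1},{"offset":[-0.0283,-0.0303,0],"rotation":[0,0,0],"gripper":1},{"offset":[-0.0283,-0.0303,0],"rotation":[0,0,0],"gripper":1},{"offset":[-0.0283,-0.0303,0],"rotation":[0,0,0],"gripper":1},{"offset":[-0.0283,-0.0303,0],"rotation":[0,0,0],"gripper":1},{"offset":[-0.0283,-0.0303,0],"rotation":[0,0,0],"gripper":1},{"offset":[-0.0283,-0.0303,0],"rotation":[0,0,0],"gripper":1},{"offset":[0,0,0.04],"rotation":[0,0,0],"gripper":1},{"offset":[0,0,0.04],"rotation":[0,0,0],"gripper":1},{"offset":[0,0,0.04],"rotation":[0,0,0],"gripper":1},{"offset":[0,0,0.03],"rotation":[0,0,0],"gripper":1},{"offset":[0,0,0],"rotation":[0,0,0],"gripper":1},{"offset":[0,0,0],"rotation":[0,0,0],"gripper":1},{"offset":[0,0,0],"rotation":[0,0,0],"gripper":1},{"offset":[0,0,0],"rotation":[0,0,0],"gripper":1}]'

```text
clock: 2.5
position: [0.5242, 0.2744, 0.1495]
ee_rot: [0.0, 1.0, 0.001, 0.001]
ft_force: [0.1, -0.2, -0.3]
grip_width: 1.0
grasp_force: 0.0
```

Run:
```python
from h import *
i=[cv2.resize(imaging.camera("top")[150:270,80:210],None,fx=3,fy=3),cv2.resize(imaging.camera("side")[70:190,130:260],None,fx=3,fy=3)]
cv2.imwrite("pics/pre1b.png",np.hstack(i));o=manip.get_obs();print(o["position"],o["ee_rot"],o["ft_force"])
```

```text
[0.52385158 0.27416423 0.14889088] [2.25686039e-04 9.99999451e-01 5.85636813e-04 8.38566950e-04] [ 0.23673679 -0.3533654   0.2698465 ]
```

View pics/pre1b.png

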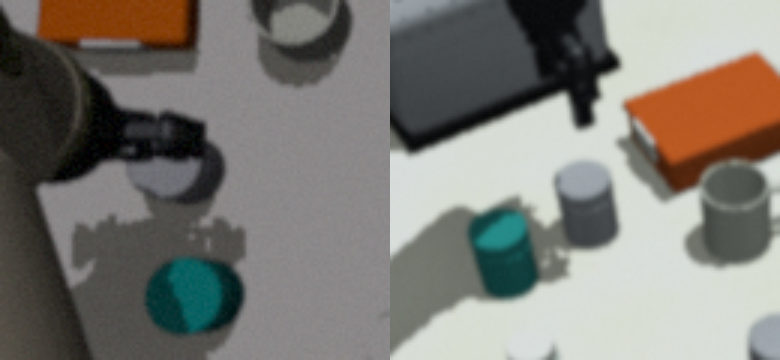

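The gripper is centred over tin 1 with its fingers along y, clear of the bento box and the turquoise tin. Next: descend, close and lift.

Request:
jog_arm --deltas '[{"offset":[0,0,0.025],"rotation":[0,0,0],"gripper":1},{"offset":[0,0,0.025],"rotation":[0,0,0],"gripper":1},{"offset":[0,0,0.025],"rotation":[0,0,0],"gripper":1},{"offset":[0,0,0.025],"rotation":[0,0,0],"gripper":1},{"offset":[0,0,0],"rotation":[0,0,0],"gripper":1},{"offset":[0,0,0],"rotation":[0,0,0],"gripper":1},{"offset":[0,0,0],"rotation":[0,0,0],"gripper":0.8},{"offset":[0,0,0],"rotation":[0,0,0],"gripper":0.75},{"offset":[0,0,0],"rotation":[0,0,0],"gripper":0.7},{"offset":[0,0,0],"rotation":[0,0,0],"gripper":0.6},{"offset":[0,0,0],"rotation":[0,0,0],"gripper":0.5},{"offset":[0,0,0],"rotation":[0,0,0],"gripper":0.5},{"offset":[0,0,0],"rotation":[0,0,0],"gripper":0.5},{"offset":[0,0,0],"rotation":[0,0,0],"gripper":0.5}]' --newtons 60

```text
clock: 4.0
position: [0.5245, 0.2749, 0.0501]
ee_rot: [0.0, 1.0, 0.001, 0.002]
ft_force: [-1.3, 0.2, 11.2]
grip_width: 0.669
grasp_force: 61.3
```

Request:
jog_arm --deltas '[{"offset":[0,0,-0.005],"rotation":[0,0,0],"gripper":0.5},{"offset":[0,0,-0.01],"rotation":[0,0,0],"gripper":0.5},{"offset":[0,0,-0.015],"rotation":[0,0,0],"gripper":0.5},{"offset":[0,0,-0.015],"rotation":[0,0,0],"gripper":0.5},{"offset":[0,0,-0.01],"rotation":[0,0,0],"gripper":0.5},{"offset":[0,0,-0.005],"rotation":[0,0,0],"gripper":0.5},{"offset":[0,0,0],"rotation":[0,0,0],"gripper":0.5},{"offset":[0,0,0],"rotation":[0,0,0],"gripper":0.5},{"offset":[0,0,0],"rotation":[0,0,0],"gripper":0.5},{"offset":[0,0,0],"rotation":[0,0,0],"gripper":0.5},{"offset":[0,0,0],"rotation":[0,0,0],"gripper":0.5}]'

```text
clock: 5.1
position: [0.5231, 0.2737, 0.1072]
ee_rot: [0.0, 1.0, -0.0, -0.0]
ft_force: [-0.5, -0.1, 0.7]
grip_width: 0.501
grasp_force: 0.0
```

```bash
cat > w.py <<'E'
from h import *
import sys
F=[]
for i in range(6):
    im=imaging.camera("side");F.append(manip.get_obs()["ft_force"])
o=manip.get_obs();print(np.mean(F,0),np.std(F,0),o["position"],o["ee_rot"],o["grasp_force"],o["grip_width"],o["clock"])
cv2.imwrite(f"pics/{sys.argv[1]}.png",cv2.resize(im[70:320,130:340],None,fx=2,fy=2))
E
python3 w.py lift1
```

```text
[0.14845555 0.08573562 0.16690494] [0.47370071 0.2626079  0.61130601] [0.52328739 0.27387042 0.10759503] [1.97397812e-04 9.99999979e-01 5.36270642e-05 1.60695444e-05] 0.0 0.501886511240275 5.4
```

View pics/lift1.png

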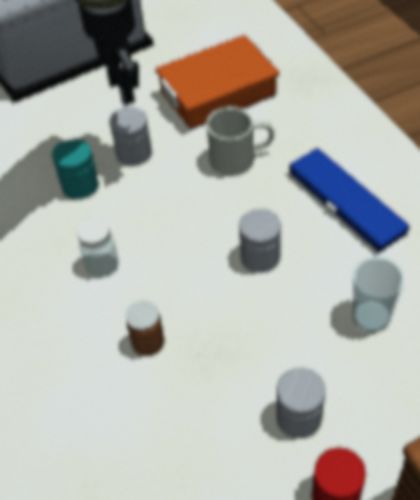

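Tin 1 still stands upright at crop (131,135), and the gripper above it is empty. It slipped, so I'll check whether the tin moved.

Run:
```python
from h import *
a=cv2.imread("pics/side0.png");b=imaging.camera("side")
cv2.imwrite("pics/side1.png",b)
print(proj("side",[.523,.2736,.08]),proj("side",[.523,.2736,0]),proj("side",manip.get_obs()["position"]))
# lower part of the tin, unshadowed by fingers
for (y0,y1,x0,x1) in((128,154,182,210),(125,150,184,208),(145,168,155,182)):
    T=cv2.resize(a[y0:y1,x0:x1],None,fx=4,fy=4,interpolation=cv2.INTER_CUBIC)
    S=cv2.resize(b[y0-12:y1+12,x0-12:x1+12],None,fx=4,fy=4,interpolation=cv2.INTER_CUBIC)
    r=cv2.matchTemplate(S,T,cv2.TM_CCOEFF_NORMED);_,v,_,l=cv2.minMaxLoc(r);print(v,np.array(l)/4-12)
k=[cv2.resize(i[90:170,150:230],(400,400),interpolation=cv2.INTER_CUBIC) for i in(a,b)]
for i,z in((0,.08),(0,0),(1,.08),(1,0)):
    cv2.polylines(k[i],[((proj("side",ring(.523,.2736,z))-[150,90]+.5)*5).astype(int)],True,(0,0,255),1)
cv2.imwrite("pics/cmp.png",np.hstack(k))
```

```text
[[192.87302202 129.10702879]] [[196.18001613 146.69381838]] [[191.70278718 122.5642444 ]]
0.9400240778923035 [-0.25 -0.25]
0.9538351893424988 [-0.25 -0.75]
0.8130994439125061 [-0.25  0.  ]
```

View pics/cmp.png

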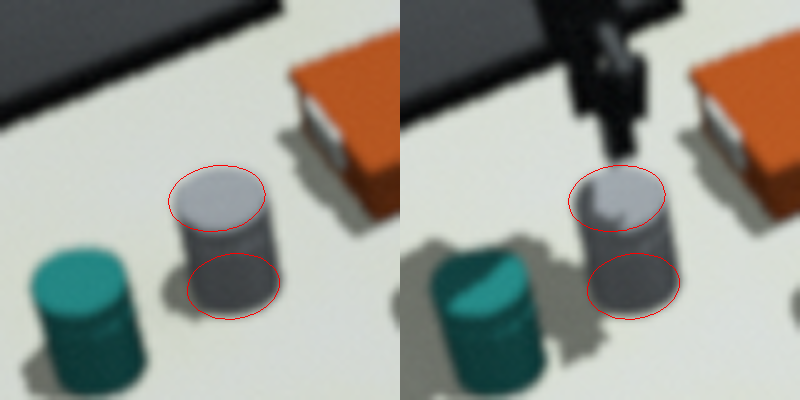

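Run:
```python
from h import *
p=manip.get_obs()["position"];print(p)
for dy in(-.03,-.021,.021,.03):
  for dz in(-.011,0,.015): print(dy,dz,((proj("side",p+[0,dy,dz])[0]-[150,90]+.5)*5+[400,0]).round())
for z in(.09,.1,.11,.12,.13): print(z,unproj("side",150+44,90+31,z)-p)
```

```text
[0.52327295 0.27385921 0.10760326]
-0.03 -0.011 [633. 206.]
-0.03 0 [631. 193.]
-0.03 0.015 [627. 175.]
-0.021 -0.011 [627. 198.]
-0.021 0 [625. 185.]
-0.021 0.015 [621. 167.]
0.021 -0.011 [600. 159.]
0.021 0 [598. 146.]
0.021 0.015 [594. 128.]
0.03 -0.011 [595. 151.]
0.03 0 [592. 138.]
0.03 0.015 [588. 120.]
0.09 [ 0.01540711  0.02246773 -0.01760326]
0.1 [ 0.01195952  0.01144239 -0.00760326]
0.11 [0.00851192 0.00041705 0.00239674]
0.12 [ 0.00506433 -0.0106083   0.01239674]
0.13 [ 0.00161674 -0.02163364  0.02239674]
```

Request:
jog_arm --deltas '[{"offset":[0,0,-0.03],"rotation":[0,0,0],"gripper":0.75},{"offset":[0,0,-0.03],"rotation":[0,0,0],"gripper":0.75},{"offset":[0,0,0],"rotation":[0,0,0],"gripper":0.75},{"offset":[0,0,0],"rotation":[0,0,0],"gripper":0.75},{"offset":[0,0,0],"rotation":[0,0,0],"gripper":0.75},{"offset":[0,0,0],"rotation":[0,0,0],"gripper":0.75}]'

```text
clock: 6.05
position: [0.5227, 0.2736, 0.1665]
ee_rot: [0.0, 1.0, -0.0, -0.001]
ft_force: [0.9, -0.5, 0.9]
grip_width: 0.753
grasp_force: 0.0
```

Run:
```python
from h import *
o=manip.get_obs();p=o["position"];print(p,o["grip_width"]);k=[]
for n in M:
    i=imaging.camera(n);c=proj(n,p)[0].round().astype(int)-32
    s=cv2.resize(i[c[1]:c[1]+64,c[0]:c[0]+64],(400,400),interpolation=cv2.INTER_CUBIC)
    s=cv2.convertScaleAbs(s,alpha=1.6,beta=10)
    for q,col in((p,(0,0,255)),(p+[0,.032,-.011],(0,255,0)),(p+[0,-.032,-.011],(0,255,0)),(p+[0,-.032,.03],(255,0,255)),(p+[0,.032,.03],(255,0,255))):
        cv2.circle(s,tuple(((proj(n,q)[0]-c+.5)*6.25).astype(int).tolist()),4,col,-1)
    k.append(s)
cv2.imwrite("pics/grip.png",np.hstack(k))
```

```text
[0.5227484  0.27357127 0.16652966] 0.7533665471619674
```

View pics/grip.png

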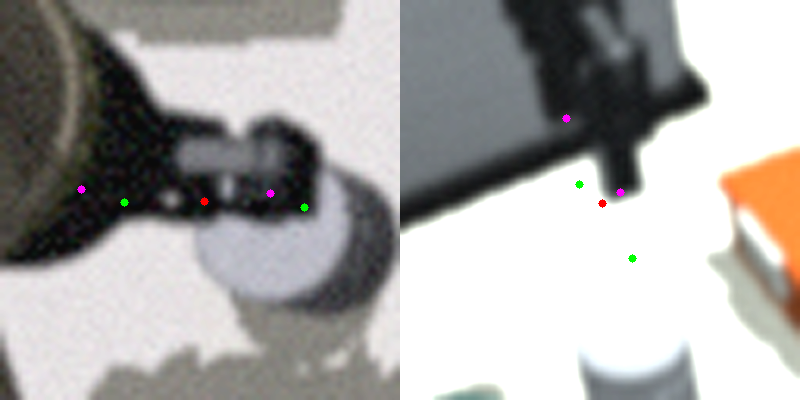

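Run:
```python
from h import *
a=cv2.imread("pics/side0.png").astype(int);b=imaging.camera("side").astype(int)
p=manip.get_obs()["position"]
print(proj("side",[p,p+[0,-.032,-.011],p+[0,.032,-.011],p+[0,-.04,.03]]).round(1))
d=(b-a).mean(2).round().astype(int)
print("cols 180..206");
for r in range(92,130):print(r,d[r,180:207])
```

```text
[[188.9 108. ]
 [193.7 116.7]
 [185.3 104.9]
 [192.9 107.6]]
cols 180..206
92 [-49 -58 -59 -62 -63 -57 -58 -54 -54 -56 -54 -48 -42 -32 -28 -23 -12  -5
  -1  -1   0   4   1   2   2   3   3]
93 [-42 -58 -61 -57 -53 -51 -52 -53 -50 -48 -38 -28 -19 -15  -8  -5  -3  -3
  -1   1   3  -1   3   0   3   5   6]
94 [-34 -50 -50 -46 -39 -34 -38 -38 -35 -30 -21 -11  -6   2   1   2   2  -1
   0   1   1   2   2   3   3   4   6]
95 [-21 -31 -29 -27 -18 -14 -21 -20 -18 -12  -8   0   5   7   5   2 -10 -13
  -9  -1   3   3   5   5   4   6   5]
96 [ -8 -14 -13  -8  -6  -4  -6  -6  -2  -5   4   5   4  -5  -8 -27 -47 -43
 -23  -4   5   4   5   5   5   5   5]
97 [ -1  -3  -2   0   1   0   0   4   4   4   0  -9 -25 -51 -64 -79 -93 -74
 -30  -5   3   6   4   5   5   5   4]
98 [   2    0   -1    3   -1    1    0    3   -2  -10  -29  -55  -88 -119
 -125 -108  -96  -68  -27   -3    5    5    4    5    5    3    5]
99 [   0    1    1    3    3    1   -1  -13  -34  -53  -87 -124 -151 -170
 -150 -100  -57  -32   -9    3    6    5    5    5    4    5    6]
100 [   0    3   -1    0   -1    0   -5  -37  -83 -114 -145
[... 1918 characters left out ...]
4 4 5 4 5 4 3 5 4 4 5 5 6 5 4 4 4 5 6 5 5 4 4 5]
121 [4 6 5 4 6 4 5 4 5 7 6 6 5 5 5 4 5 4 4 5 5 5 5 6 4 4 5]
122 [5 4 4 4 5 4 5 4 4 6 4 5 4 4 5 4 5 5 5 6 4 5 4 5 4 4 6]
123 [5 3 5 5 5 5 4 5 4 5 5 4 4 5 5 4 4 5 6 8 8 7 4 5 4 5 4]
124 [ 5  5  5  5  4  3  3  4  5  4  3  3  2  4  4  4  3  3  8 11 10  7  5  4
  3  4  5]
125 [ 4  5  4  4  6  3  1  2  4  4  3  5  6  4  6  3  5  5  5  8 10  7  5  5
  5  5  5]
126 [3 4 5 4 6 5 3 2 3 5 5 2 5 6 4 4 4 4 4 6 5 3 4 7 7 4 4]
127 [ 6  6  4  6  4  7  7  3  4  4  2  5  4  6  4  6  4  6  4  3  5  5  5 10
  7  6  6]
128 [5 5 5 4 5 8 9 3 4 5 4 5 4 4 5 3 5 4 4 3 4 5 4 8 7 5 5]
129 [ 6  4  5  3  1  6  6  4  4  4  4  5  4  4  5  3  4  4  5  4  5  5  5 11
  9  6  5]
```

The gripper picture shows the near fingertip at (618,195), where (632,258) was predicted. The pads are really about 4 cm higher than the TCP pose implies, so the first grip only caught the rim. I'll go lower: a TCP height of z = 0.022 is safe under either reading.

Request:
jog_arm --deltas '[{"offset":[0,0,0],"rotation":[0,0,0],"gripper":1},{"offset":[0,0,0],"rotation":[0,0,0],"gripper":1},{"offset":[0,0,0.03],"rotation":[0,0,0],"gripper":1},{"offset":[0,0,0.03],"rotation":[0,0,0],"gripper":1},{"offset":[0,0,0.03],"rotation":[0,0,0],"gripper":1},{"offset":[0,0,0.025],"rotation":[0,0,0],"gripper":1},{"offset":[0,0,0.015],"rotation":[0,0,0],"gripper":1},{"offset":[0,0,0.015],"rotation":[0,0,0],"gripper":1},{"offset":[0,0,0],"rotation":[0,0,0],"gripper":1},{"offset":[0,0,0],"rotation":[0,0,0],"gripper":1},{"offset":[0,0,0],"rotation":[0,0,0],"gripper":1}]'

```text
clock: 7.3
position: [0.5241, 0.2743, 0.0239]
ee_rot: [0.0, 1.0, 0.001, 0.001]
ft_force: [-0.4, 0.8, 0.3]
grip_width: 0.999
grasp_force: 0.0
```

Run:
```python
from h import *
o=manip.get_obs();print(o["position"],o["ft_force"],o["grip_width"])
a=cv2.imread("pics/side0.png").astype(int);b=imaging.camera("side").astype(int)
d=(b-a).mean(2).round().astype(int);print(proj("side",[o["position"]+[0,-.043,-.011],[.523,.2736-.05,.05]]).round(1))
for r in range(126,158,2):print(r,d[r,190:216])
```

```text
[0.52409957 0.27434088 0.02388605] [-0.44217923  0.76051752  0.30712211] 0.9986716580042588
[[201.3 151.7]
 [200.5 145.2]]
126 [-112 -136 -133 -122 -131 -143 -146 -144 -137 -136 -138 -148 -134  -78
  -17    4    5    6    6    7    5    7    6    4    5    5]
128 [ -90 -108 -124 -138 -145 -146 -146 -144 -143 -142 -141 -143 -138  -94
  -42   -6    6    6    7    6    6    7    4    4    4    4]
130 [ -79  -81  -87 -104 -127 -144 -148 -146 -146 -142 -144 -142 -124  -96
  -52  -12    5    7    5    6    6    6    7    6    5    6]
132 [ -80  -80  -80  -87 -108 -131 -143 -146 -146 -140 -137 -120  -95  -82
  -69  -30   -3    7    7    6    5    6    5    6    6    5]
134 [ -68  -74  -74  -75  -84 -106 -126 -130 -119 -101  -79  -60  -49  -66
  -79  -50  -11    5    5    6    6    7    7    7    6    6]
136 [-23 -30 -30 -31 -31 -41 -52 -57 -60 -58 -52 -55 -47 -27 -10   0   3   7
   7   6   7   5   6   7   6   7]
138 [  3   2   2   3   4  -4 -12 -26 -49 -67 -70 -65 -43 -10  16  21  12   6
   6   6   6   7   5   7   7   6]
140 [  4   0  -1   1   1  -7 -14 -25 -44 -58 -63 -56 -37 -11   9  13   9   7
   7   6   6   7   6   6   6   6]
142 [  3   1   2   3   5  -1  -4  -7 -21 -33 -36 -27 -15  -7   6  12  11   7
   6   6   6   6   6   7   6   6]
144 [ 4  2  2  2  2  2  0 -1 -2 -2 -1  1  3  3  4 15 21 13  6  7  6  6  6  7
  6  7]
146 [ 4  4  3  3  1  2  2  2  2  3  3  3  4  1  4 15 19 12  8  8  6  6  6  8
  6  8]
148 [ 3  5  3  2  2  3  3  3  2  2  4  2  3  6 20 28 19 10  7  5  5  7  6  6
  6  4]
150 [ 3  3  5  4  3  3  3  2  2  2  4  8 13 11 12 11  8  7  4  6  7  7  6  6
  7  7]
152 [-11 -17 -22 -22 -22 -17  -4   4   4   5   7  14  18  10   8   6   7   7
   6   7   6   6   6   6   6   7]
154 [-81 -89 -86 -83 -86 -76 -52 -37 -35 -21  -2   5   6   7   7   7   5   7
   8   6   7   5   7   5   7   6]
156 [-102 -101  -87  -71  -85  -97  -98 -100  -90  -54   -9    6    6    5
    6    6    6    7    5    7    6    6    5    6    6    5]
```

The fingertips now straddle the tin at z ≈ 0.055, with no contact. Closing and lifting.

Request:
jog_arm --deltas '[{"offset":[0,0,0.003],"rotation":[0,0,0],"gripper":0.5},{"offset":[0,0,0],"rotation":[0,0,0],"gripper":0.5},{"offset":[0,0,0],"rotation":[0,0,0],"gripper":0.5},{"offset":[0,0,0],"rotation":[0,0,0],"gripper":0.5},{"offset":[0,0,0],"rotation":[0,0,0],"gripper":0.5},{"offset":[0,0,0],"rotation":[0,0,0],"gripper":0.5},{"offset":[0,0,0],"rotation":[0,0,0],"gripper":0.5},{"offset":[0,0,0],"rotation":[0,0,0],"gripper":0.5}]'

```text
clock: 8.15
position: [0.5237, 0.2741, 0.0202]
ee_rot: [0.0, 1.0, 0.0, 0.0]
ft_force: [0.0, -0.0, 5.1]
grip_width: 0.71
grasp_force: 65.1
```

Request:
jog_arm --deltas '[{"offset":[0,0,-0.005],"rotation":[0,0,0],"gripper":0.5},{"offset":[0,0,-0.01],"rotation":[0,0,0],"gripper":0.5},{"offset":[0,0,-0.015],"rotation":[0,0,0],"gripper":0.5},{"offset":[0,0,-0.015],"rotation":[0,0,0],"gripper":0.5},{"offset":[0,0,-0.01],"rotation":[0,0,0],"gripper":0.5},{"offset":[0,0,-0.005],"rotation":[0,0,0],"gripper":0.5},{"offset":[0,0,0],"rotation":[0,0,0],"gripper":0.5},{"offset":[0,0,0],"rotation":[0,0,0],"gripper":0.5},{"offset":[0,0,0],"rotation":[0,0,0],"gripper":0.5},{"offset":[0,0,0],"rotation":[0,0,0],"gripper":0.5},{"offset":[0,0,0],"rotation":[0,0,0],"gripper":0.5}]'

```text
clock: 9.25
position: [0.5231, 0.2737, 0.0792]
ee_rot: [0.0, 1.0, -0.0, -0.0]
ft_force: [-0.4, -1.0, -1.7]
grip_width: 0.708
grasp_force: 65.1
```

```bash
python3 w.py lift1b
```

```text
[-0.20802747 -0.11913207 -1.17287021] [0.46688048 0.60175294 0.18990242] [0.52324683 0.27388398 0.07958048] [ 1.62833795e-04  9.99999985e-01  4.81862192e-05 -2.20296361e-05] 65.08930921554565 0.7040512629289797 9.55
```

Tin 1 is held and weighs about 1.2 N. Standing it back.

Request:
jog_arm --deltas '[{"offset":[0,0,0.01],"rotation":[0,0,0],"gripper":0.5},{"offset":[0,0,0.015],"rotation":[0,0,0],"gripper":0.5},{"offset":[0,0,0.015],"rotation":[0,0,0],"gripper":0.5},{"offset":[0,0,0.01],"rotation":[0,0,0],"gripper":0.5},{"offset":[0,0,0.006],"rotation":[0,0,0],"gripper":0.5},{"offset":[0,0,0.003],"rotation":[0,0,0],"gripper":0.5},{"offset":[0,0,0],"rotation":[0,0,0],"gripper":0.5},{"offset":[0,0,0],"rotation":[0,0,0],"gripper":0.5},{"offset":[0,0,0],"rotation":[0,0,0],"gripper":0.5}]'

```text
clock: 10.45
position: [0.5235, 0.274, 0.0208]
ee_rot: [0.0, 1.0, 0.0, 0.0]
ft_force: [1.1, -0.4, -0.5]
grip_width: 0.711
grasp_force: 65.2
```

Request:
jog_arm --deltas '[{"offset":[0,0,0],"rotation":[0,0,0],"gripper":0.75},{"offset":[0,0,0],"rotation":[0,0,0],"gripper":0.8},{"offset":[0,0,0],"rotation":[0,0,0],"gripper":0.9},{"offset":[0,0,0],"rotation":[0,0,0],"gripper":1},{"offset":[0,0,0],"rotation":[0,0,0],"gripper":1},{"offset":[0,0,0],"rotation":[0,0,0],"gripper":1},{"offset":[0,0,-0.02],"rotation":[0,0,0],"gripper":1},{"offset":[0,0,-0.03],"rotation":[0,0,0],"gripper":1},{"offset":[0,0,-0.04],"rotation":[0,0,0],"gripper":1},{"offset":[0,0,-0.04],"rotation":[0,0,0],"gripper":1},{"offset":[0,0,0],"rotation":[0,0,0],"gripper":1},{"offset":[0,0,0],"rotation":[0,0,0],"gripper":1}]'

```text
clock: 11.65
position: [0.5237, 0.2742, 0.1515]
ee_rot: [0.0, 1.0, 0.001, 0.001]
ft_force: [-1.0, 0.3, -1.2]
grip_width: 1.002
grasp_force: 0.0
```

Request:
jog_arm --deltas '[{"offset":[-0.0092,-0.0374,0],"rotation":[0,0,0],"gripper":1},{"offset":[-0.0092,-0.0374,0],"rotation":[0,0,0],"gripper":1},{"offset":[-0.0092,-0.0374,0],"rotation":[0,0,0],"gripper":1},{"offset":[-0.0092,-0.0374,0],"rotation":[0,0,0],"gripper":1},{"offset":[-0.0092,-0.0374,0],"rotation":[0,0,0],"gripper":1},{"offset":[-0.0092,-0.0374,0],"rotation":[0,0,0],"gripper":1},{"offset":[-0.0092,-0.0374,0],"rotation":[0,0,0],"gripper":1},{"offset":[-0.0092,-0.0374,0],"rotation":[0,0,0],"gripper":1},{"offset":[0,0,0],"rotation":[0,0,0],"gripper":1},{"offset":[0,0,0],"rotation":[0,0,0],"gripper":1},{"offset":[0,0,0],"rotation":[0,0,0],"gripper":1},{"offset":[0,0,0],"rotation":[0,0,0],"gripper":1}]'

```text
clock: 12.85
position: [0.5964, -0.0238, 0.15]
ee_rot: [-0.001, 1.0, 0.0, -0.0]
ft_force: [-0.1, -0.1, 0.1]
grip_width: 1.0
grasp_force: 0.0
```

```bash
python3 w.py at2
python3 - <<'E'
from h import *
a=cv2.imread("pics/top0.png");b=imaging.camera("top");s=imaging.camera("side");s0=cv2.imread("pics/side0.png")
for n,A,B,(y0,y1,x0,x1) in(("top",a,b,(188,222,120,156)),("side",s0,s,(122,156,182,210))):
    T=cv2.resize(A[y0:y1,x0:x1],None,fx=4,fy=4,interpolation=cv2.INTER_CUBIC)
    S=cv2.resize(B[y0-10:y1+10,x0-10:x1+10],None,fx=4,fy=4,interpolation=cv2.INTER_CUBIC)
    _,v,_,l=cv2.minMaxLoc(cv2.matchTemplate(S,T,cv2.TM_CCOEFF_NORMED));print(n,v,np.array(l)/4-10)
E
```

```text
[-0.37354596  0.00555688 -0.11658325] [0.3621963  0.61330877 0.55463236] [ 0.59679201 -0.02500878  0.15066057] [-1.07075615e-04  9.99999987e-01  8.10302764e-05  8.48477391e-05] 0.0 0.9998621725215591 13.15
top 0.9933577179908752 [0.75 0.25]
side 0.9979739785194397 [0.  0.5]
```

Tin 1 is back upright and within about 2 mm. Next is tin 2.

Request:
jog_arm --deltas '[{"offset":[0,0,0.03],"rotation":[0,0,0],"gripper":1},{"offset":[0,0,0.03],"rotation":[0,0,0],"gripper":1},{"offset":[0,0,0.03],"rotation":[0,0,0],"gripper":1},{"offset":[0,0,0.025],"rotation":[0,0,0],"gripper":1},{"offset":[0,0,0.015],"rotation":[0,0,0],"gripper":1},{"offset":[0,0,0],"rotation":[0,0,0],"gripper":1},{"offset":[0,0,0],"rotation":[0,0,0],"gripper":1},{"offset":[0,0,0],"rotation":[0,0,0],"gripper":0.5},{"offset":[0,0,0],"rotation":[0,0,0],"gripper":0.5},{"offset":[0,0,0],"rotation":[0,0,0],"gripper":0.5},{"offset":[0,0,0],"rotation":[0,0,0],"gripper":0.5},{"offset":[0,0,0],"rotation":[0,0,0],"gripper":0.5},{"offset":[0,0,0],"rotation":[0,0,0],"gripper":0.5},{"offset":[0,0,0],"rotation":[0,0,0],"gripper":0.5}]'

```text
clock: 14.65
position: [0.5978, -0.0253, 0.0224]
ee_rot: [0.0, 1.0, 0.0, 0.001]
ft_force: [-1.6, 0.0, 7.0]
grip_width: 0.718
grasp_force: 64.0
```

Request:
jog_arm --deltas '[{"offset":[0,0,-0.005],"rotation":[0,0,0],"gripper":0.5},{"offset":[0,0,-0.01],"rotation":[0,0,0],"gripper":0.5},{"offset":[0,0,-0.015],"rotation":[0,0,0],"gripper":0.5},{"offset":[0,0,-0.015],"rotation":[0,0,0],"gripper":0.5},{"offset":[0,0,-0.01],"rotation":[0,0,0],"gripper":0.5},{"offset":[0,0,-0.005],"rotation":[0,0,0],"gripper":0.5},{"offset":[0,0,0],"rotation":[0,0,0],"gripper":0.5},{"offset":[0,0,0],"rotation":[0,0,0],"gripper":0.5},{"offset":[0,0,0],"rotation":[0,0,0],"gripper":0.5},{"offset":[0,0,0],"rotation":[0,0,0],"gripper":0.5},{"offset":[0,0,0],"rotation":[0,0,0],"gripper":0.5}]'

```text
clock: 15.75
position: [0.5965, -0.0254, 0.0802]
ee_rot: [0.0, 1.0, -0.0, -0.0]
ft_force: [0.6, -1.0, -5.6]
grip_width: 0.709
grasp_force: 65.9
```

```bash
python3 w.py lift2
```

```text
[-0.02742846 -0.0480285  -4.32163682] [0.29357932 0.27521418 0.27875029] [ 0.59676313 -0.0253669   0.08055438] [ 1.85612906e-04  9.99999982e-01  4.41730840e-05 -1.41803548e-05] 65.94325661659241 0.7095679170955947 16.05
```

Tin 2 weighs about 4.3 N. Setting it down, then on to tin 3.

Request:
jog_arm --deltas '[{"offset":[0,0,0.01],"rotation":[0,0,0],"gripper":0.5},{"offset":[0,0,0.015],"rotation":[0,0,0],"gripper":0.5},{"offset":[0,0,0.015],"rotation":[0,0,0],"gripper":0.5},{"offset":[0,0,0.01],"rotation":[0,0,0],"gripper":0.5},{"offset":[0,0,0.006],"rotation":[0,0,0],"gripper":0.5},{"offset":[0,0,0.003],"rotation":[0,0,0],"gripper":0.5},{"offset":[0,0,0],"rotation":[0,0,0],"gripper":0.5},{"offset":[0,0,0],"rotation":[0,0,0],"gripper":0.5},{"offset":[0,0,0],"rotation":[0,0,0],"gripper":0.5}]'

```text
clock: 16.95
position: [0.597, -0.0254, 0.0225]
ee_rot: [0.0, 1.0, 0.0, 0.0]
ft_force: [-4.0, 0.0, 6.4]
grip_width: 0.711
grasp_force: 67.0
```

Request:
jog_arm --deltas '[{"offset":[0,0,0],"rotation":[0,0,0],"gripper":0.75},{"offset":[0,0,0],"rotation":[0,0,0],"gripper":0.8},{"offset":[0,0,0],"rotation":[0,0,0],"gripper":0.9},{"offset":[0,0,0],"rotation":[0,0,0],"gripper":1},{"offset":[0,0,0],"rotation":[0,0,0],"gripper":1},{"offset":[0,0,0],"rotation":[0,0,0],"gripper":1},{"offset":[0,0,-0.02],"rotation":[0,0,0],"gripper":1},{"offset":[0,0,-0.03],"rotation":[0,0,0],"gripper":1},{"offset":[0,0,-0.04],"rotation":[0,0,0],"gripper":1},{"offset":[0,0,-0.04],"rotation":[0,0,0],"gripper":1},{"offset":[0,0,0],"rotation":[0,0,0],"gripper":1},{"offset":[0,0,0],"rotation":[0,0,0],"gripper":1}]'

```text
clock: 18.15
position: [0.5973, -0.0253, 0.1524]
ee_rot: [0.0, 1.0, 0.0, 0.001]
ft_force: [-0.0, 0.0, -1.0]
grip_width: 1.001
grasp_force: 0.0
```

Request:
jog_arm --deltas '[{"offset":[0.0108,-0.0321,0],"rotation":[0,0,0],"gripper":1},{"offset":[0.0108,-0.0321,0],"rotation":[0,0,0],"gripper":1},{"offset":[0.0108,-0.0321,0],"rotation":[0,0,0],"gripper":1},{"offset":[0.0108,-0.0321,0],"rotation":[0,0,0],"gripper":1},{"offset":[0.0108,-0.0321,0],"rotation":[0,0,0],"gripper":1},{"offset":[0.0108,-0.0321,0],"rotation":[0,0,0],"gripper":1},{"offset":[0.0108,-0.0321,0],"rotation":[0,0,0],"gripper":1},{"offset":[0.0108,-0.0321,0],"rotation":[0,0,0],"gripper":1},{"offset":[0,0,0],"rotation":[0,0,7.5],"gripper":1},{"offset":[0,0,0],"rotation":[0,0,7.5],"gripper":1},{"offset":[0,0,0],"rotation":[0,0,7.5],"gripper":1},{"offset":[0,0,0],"rotation":[0,0,7.5],"gripper":1},{"offset":[0,0,0],"rotation":[0,0,7.5],"gripper":1},{"offset":[0,0,0],"rotation":[0,0,7.5],"gripper":1},{"offset":[0,0,0],"rotation":[0,0,7.5],"gripper":1},{"offset":[0,0,0],"rotation":[0,0,7.5],"gripper":1},{"offset":[0,0,0],"rotation":[0,0,7.5],"gripper":1},{"offset":[0,0,0],"rotation":[0,0,7.5],"gripper":1},{"offset":[0,0,0],"rotation":[0,0,7.5],"gripper":1},{"offset":[0,0,0],"rotation":[0,0,7.5],"gripper":1}]'

```text
clock: 20.15
position: [0.5095, -0.2818, 0.15]
ee_rot: [0.709, 0.705, -0.001, -0.001]
ft_force: [0.4, 0.7, -0.3]
grip_width: 1.002
grasp_force: 0.0
```

```bash
python3 w.py at3;python3 w.py at3
python3 - <<'E'
from h import *
a=cv2.imread("pics/top0.png");b=imaging.camera("top");s=imaging.camera("side");s0=cv2.imread("pics/side0.png")
for n,A,B,(y0,y1,x0,x1) in(("top",a,b,(162,200,244,276)),("side",s0,s,(172,210,244,276))):
    T=cv2.resize(A[y0:y1,x0:x1],None,fx=4,fy=4,interpolation=cv2.INTER_CUBIC)
    S=cv2.resize(B[y0-10:y1+10,x0-10:x1+10],None,fx=4,fy=4,interpolation=cv2.INTER_CUBIC)
    _,v,_,l=cv2.minMaxLoc(cv2.matchTemplate(S,T,cv2.TM_CCOEFF_NORMED));print(n,v,np.array(l)/4-10)
E
```

```text
[ 0.17372403 -0.23070778  0.01158619] [0.49317981 0.46140267 0.29888736] [ 0.51004116 -0.28203844  0.15105909] [ 7.06169272e-01  7.08042934e-01 -1.83905956e-04 -3.58807980e-04] 0.0 0.998420026906433 20.45
[-0.14776491 -0.08351668  0.08708907] [0.67106216 0.18155326 0.42375708] [ 0.51025255 -0.28216827  0.15159013] [ 7.07053885e-01  7.07159668e-01  8.57042571e-05 -2.28868965e-05] 0.0 1.0000133822148773 20.75
top 0.9923985004425049 [0.   0.25]
side 0.34713414311408997 [ 0.25 -0.25]
```

Request:
jog_arm --deltas '[{"offset":[0,0,0.03],"rotation":[0,0,0],"gripper":1},{"offset":[0,0,0.03],"rotation":[0,0,0],"gripper":1},{"offset":[0,0,0.03],"rotation":[0,0,0],"gripper":1},{"offset":[0,0,0.025],"rotation":[0,0,0],"gripper":1},{"offset":[0,0,0.015],"rotation":[0,0,0],"gripper":1},{"offset":[0,0,0],"rotation":[0,0,0],"gripper":1},{"offset":[0,0,0],"rotation":[0,0,0],"gripper":1},{"offset":[0,0,0],"rotation":[0,0,0],"gripper":0.5},{"offset":[0,0,0],"rotation":[0,0,0],"gripper":0.5},{"offset":[0,0,0],"rotation":[0,0,0],"gripper":0.5},{"offset":[0,0,0],"rotation":[0,0,0],"gripper":0.5},{"offset":[0,0,0],"rotation":[0,0,0],"gripper":0.5},{"offset":[0,0,0],"rotation":[0,0,0],"gripper":0.5},{"offset":[0,0,0],"rotation":[0,0,0],"gripper":0.5}]'

```text
clock: 22.25
position: [0.5112, -0.2826, 0.0232]
ee_rot: [0.707, 0.707, 0.001, 0.001]
ft_force: [-1.2, 0.9, 7.1]
grip_width: 0.714
grasp_force: 64.0
```

Request:
jog_arm --deltas '[{"offset":[0,0,-0.005],"rotation":[0,0,0],"gripper":0.5},{"offset":[0,0,-0.01],"rotation":[0,0,0],"gripper":0.5},{"offset":[0,0,-0.015],"rotation":[0,0,0],"gripper":0.5},{"offset":[0,0,-0.015],"rotation":[0,0,0],"gripper":0.5},{"offset":[0,0,-0.01],"rotation":[0,0,0],"gripper":0.5},{"offset":[0,0,-0.005],"rotation":[0,0,0],"gripper":0.5},{"offset":[0,0,0],"rotation":[0,0,0],"gripper":0.5},{"offset":[0,0,0],"rotation":[0,0,0],"gripper":0.5},{"offset":[0,0,0],"rotation":[0,0,0],"gripper":0.5},{"offset":[0,0,0],"rotation":[0,0,0],"gripper":0.5},{"offset":[0,0,0],"rotation":[0,0,0],"gripper":0.5}]'

```text
clock: 23.35
position: [0.5101, -0.2821, 0.0812]
ee_rot: [0.707, 0.707, -0.0, -0.0]
ft_force: [0.8, -0.1, -0.9]
grip_width: 0.706
grasp_force: 65.0
```

```bash
python3 w.py lift3
```

```text
[ 0.14038991  0.204912   -1.46718623] [0.30288876 0.36422983 0.22441482] [ 0.51028474 -0.28211167  0.08154006] [ 7.07225142e-01  7.06988398e-01  4.31901091e-05 -4.60131320e-05] 65.0407862663269 0.7090601024847545 23.65
```

Tin 3 weighs about 1.5 N, so tin 2 is the heaviest. I'll set tin 3 down, return to tin 2 and turn the jaws back.

Request:
jog_arm --deltas '[{"offset":[0,0,0.01],"rotation":[0,0,0],"gripper":0.5},{"offset":[0,0,0.015],"rotation":[0,0,0],"gripper":0.5},{"offset":[0,0,0.015],"rotation":[0,0,0],"gripper":0.5},{"offset":[0,0,0.01],"rotation":[0,0,0],"gripper":0.5},{"offset":[0,0,0.006],"rotation":[0,0,0],"gripper":0.5},{"offset":[0,0,0.003],"rotation":[0,0,0],"gripper":0.5},{"offset":[0,0,0],"rotation":[0,0,0],"gripper":0.5},{"offset":[0,0,0],"rotation":[0,0,0],"gripper":0.5},{"offset":[0,0,0],"rotation":[0,0,0],"gripper":0.5}]'

```text
clock: 24.55
position: [0.5098, -0.2822, 0.0233]
ee_rot: [0.707, 0.707, 0.0, -0.001]
ft_force: [-6.4, 3.5, 12.3]
grip_width: 0.711
grasp_force: 66.0
```

Request:
jog_arm --deltas '[{"offset":[0,0,0],"rotation":[0,0,0],"gripper":0.75},{"offset":[0,0,0],"rotation":[0,0,0],"gripper":0.8},{"offset":[0,0,0],"rotation":[0,0,0],"gripper":0.9},{"offset":[0,0,0],"rotation":[0,0,0],"gripper":1},{"offset":[0,0,0],"rotation":[0,0,0],"gripper":1},{"offset":[0,0,0],"rotation":[0,0,0],"gripper":1},{"offset":[0,0,-0.02],"rotation":[0,0,0],"gripper":1},{"offset":[0,0,-0.03],"rotation":[0,0,0],"gripper":1},{"offset":[0,0,-0.04],"rotation":[0,0,0],"gripper":1},{"offset":[0,0,-0.04],"rotation":[0,0,0],"gripper":1},{"offset":[0,0,0],"rotation":[0,0,0],"gripper":1},{"offset":[0,0,0],"rotation":[0,0,0],"gripper":1}]'

```text
clock: 25.75
position: [0.5107, -0.2822, 0.1532]
ee_rot: [0.707, 0.707, 0.001, 0.001]
ft_force: [0.0, 1.1, -0.3]
grip_width: 0.998
grasp_force: 0.0
```

Request:
jog_arm --deltas '[{"offset":[0,0,0],"rotation":[0,0,-7.5],"gripper":1},{"offset":[0,0,0],"rotation":[0,0,-7.5],"gripper":1},{"offset":[0,0,0],"rotation":[0,0,-7.5],"gripper":1},{"offset":[0,0,0],"rotation":[0,0,-7.5],"gripper":1},{"offset":[0,0,0],"rotation":[0,0,-7.5],"gripper":1},{"offset":[0,0,0],"rotation":[0,0,-7.5],"gripper":1},{"offset":[0,0,0],"rotation":[0,0,-7.5],"gripper":1},{"offset":[0,0,0],"rotation":[0,0,-7.5],"gripper":1},{"offset":[0,0,0],"rotation":[0,0,-7.5],"gripper":1},{"offset":[0,0,0],"rotation":[0,0,-7.5],"gripper":1},{"offset":[0,0,0],"rotation":[0,0,-7.5],"gripper":1},{"offset":[0,0,0],"rotation":[0,0,-7.5],"gripper":1},{"offset":[-0.0144,0.0428,0],"rotation":[0,0,0],"gripper":1},{"offset":[-0.0144,0.0428,0],"rotation":[0,0,0],"gripper":1},{"offset":[-0.0144,0.0428,0],"rotation":[0,0,0],"gripper":1},{"offset":[-0.0144,0.0428,0],"rotation":[0,0,0],"gripper":1},{"offset":[-0.0144,0.0428,0],"rotation":[0,0,0],"gripper":1},{"offset":[-0.0144,0.0428,0],"rotation":[0,0,0],"gripper":1},{"offset":[0,0,0],"rotation":[0,0,0],"gripper":1},{"offset":[0,0,0],"rotation":[0,0,0],"gripper":1}]'

```text
clock: 27.75
position: [0.596, -0.0241, 0.1507]
ee_rot: [-0.001, 1.0, -0.0, -0.001]
ft_force: [-0.1, -0.8, 0.4]
grip_width: 0.999
grasp_force: 0.0
```

```bash
python3 w.py back2
python3 - <<'E'
from h import *
a=cv2.imread("pics/top0.png");b=imaging.camera("top");s=imaging.camera("side");s0=cv2.imread("pics/side0.png")
for n,A,B,(y0,y1,x0,x1) in(("top",a,b,(200,232,345,380)),("side",s0,s,(252,292,262,298))):
    T=cv2.resize(A[y0:y1,x0:x1],None,fx=4,fy=4,interpolation=cv2.INTER_CUBIC)
    S=cv2.resize(B[y0-10:y1+10,x0-10:x1+10],None,fx=4,fy=4,interpolation=cv2.INTER_CUBIC)
    _,v,_,l=cv2.minMaxLoc(cv2.matchTemplate(S,T,cv2.TM_CCOEFF_NORMED));print(n,v,np.array(l)/4-10)
E
```

```text
[-0.04594351 -0.10059039 -0.03217171] [0.26829257 0.33593895 0.44096714] [ 0.59649202 -0.02659458  0.15246263] [ 1.09677692e-03  9.99999394e-01 -2.84151731e-05 -9.39244299e-05] 0.0 0.9964866146055422 28.05
top 0.9950219392776489 [0.   0.25]
side 0.9985761642456055 [-0.25  0.  ]
```

Tin 3 is back in place. Now the final grip and lift of tin 2.

Request:
jog_arm --deltas '[{"offset":[0,0,0.03],"rotation":[0,0,0],"gripper":1},{"offset":[0,0,0.03],"rotation":[0,0,0],"gripper":1},{"offset":[0,0,0.03],"rotation":[0,0,0],"gripper":1},{"offset":[0,0,0.025],"rotation":[0,0,0],"gripper":1},{"offset":[0,0,0.015],"rotation":[0,0,0],"gripper":1},{"offset":[0,0,0],"rotation":[0,0,0],"gripper":1},{"offset":[0,0,0],"rotation":[0,0,0],"gripper":1},{"offset":[0,0,0],"rotation":[0,0,0],"gripper":0.5},{"offset":[0,0,0],"rotation":[0,0,0],"gripper":0.5},{"offset":[0,0,0],"rotation":[0,0,0],"gripper":0.5},{"offset":[0,0,0],"rotation":[0,0,0],"gripper":0.5},{"offset":[0,0,0],"rotation":[0,0,0],"gripper":0.5},{"offset":[0,0,0],"rotation":[0,0,0],"gripper":0.5},{"offset":[0,0,0],"rotation":[0,0,0],"gripper":0.5}]'

```text
clock: 29.55
position: [0.5979, -0.0252, 0.0243]
ee_rot: [0.0, 1.0, 0.0, 0.001]
ft_force: [-1.0, 1.0, 5.5]
grip_width: 0.709
grasp_force: 64.6
```

Request:
jog_arm --deltas '[{"offset":[0,0,-0.005],"rotation":[0,0,0],"gripper":0.5},{"offset":[0,0,-0.01],"rotation":[0,0,0],"gripper":0.5},{"offset":[0,0,-0.02],"rotation":[0,0,0],"gripper":0.5},{"offset":[0,0,-0.02],"rotation":[0,0,0],"gripper":0.5},{"offset":[0,0,-0.02],"rotation":[0,0,0],"gripper":0.5},{"offset":[0,0,-0.02],"rotation":[0,0,0],"gripper":0.5},{"offset":[0,0,-0.02],"rotation":[0,0,0],"gripper":0.5},{"offset":[0,0,-0.02],"rotation":[0,0,0],"gripper":0.5},{"offset":[0,0,-0.02],"rotation":[0,0,0],"gripper":0.5},{"offset":[0,0,-0.02],"rotation":[0,0,0],"gripper":0.5},{"offset":[0,0,-0.015],"rotation":[0,0,0],"gripper":0.5},{"offset":[0,0,-0.01],"rotation":[0,0,0],"gripper":0.5},{"offset":[0,0,-0.005],"rotation":[0,0,0],"gripper":0.5},{"offset":[0,0,0],"rotation":[0,0,0],"gripper":0.5},{"offset":[0,0,0],"rotation":[0,0,0],"gripper":0.5},{"offset":[0,0,0],"rotation":[0,0,0],"gripper":0.5},{"offset":[0,0,0],"rotation":[0,0,0],"gripper":0.5},{"offset":[0,0,0],"rotation":[0,0,0],"gripper":0.5},{"offset":[0,0,0],"rotation":[0,0,0],"gripper":0.5},{"offset":[0,0,0],"rotation":[0,0,0],"gripper":0.5}]'

```text
clock: 31.55
position: [0.5967, -0.0254, 0.2275]
ee_rot: [0.0, 1.0, 0.0, -0.0]
ft_force: [-0.2, 0.2, -5.1]
grip_width: 0.708
grasp_force: 66.2
```

```bash
python3 w.py final
python3 - <<'E'
from h import *
cv2.imwrite("pics/final2.png",np.hstack([cv2.resize(imaging.camera(n),(400,300)) for n in M]))
E
```

```text
[ 0.15099443  0.21939713 -4.69585607] [0.43845746 0.35085705 0.69504682] [ 0.59676521 -0.02536399  0.2276106 ] [1.74859145e-04 9.99999983e-01 6.00862581e-05 2.15209699e-05] 66.15074872970581 0.7108058121427494 31.85
```

View pics/final2.png

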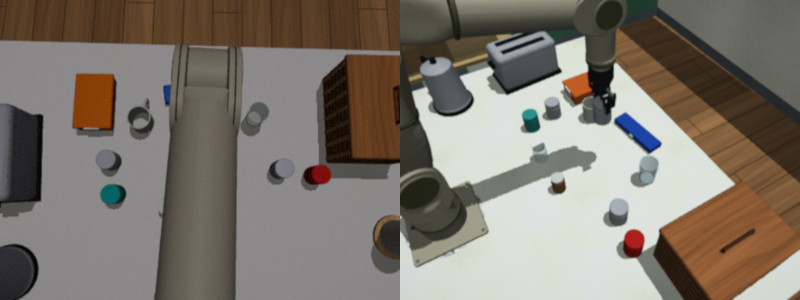

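The picture shows tin 2 held upright, about 20 cm up, at (602,108) in the right-hand view. Tins 1 and 3 are standing and everything else is where it was. Handing in.

```bash
python3 -c "
from workcell import workorder
print(workorder.hand_in())"
```

```text
the job is handed in; nothing more can be done
None
```

The job is handed in with the heaviest tin (the middle one, about 0.45 kg) held upright about 20 cm above its spot; the other two, about 0.12 and 0.15 kg, stand back within about 2 mm of where they were, though my first grip on the left one slipped off its rim and had to be redone.

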